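Make up two sewing kits

TASK

Make up the two sewing kits from the loose stock: stand the tall thread spool in the larger compartment of the oblong tin and the button jar in its smaller one, and stand the short thread reel and the pin box in the round dish, one in each half, whichever way round. Everything must stand upright on the floor of its compartment; leave the thread cone, the scissors and the bowl of reels where they are.

Things in the scene. Friction and masses are not known exactly. Their poses are not given: they have to be found in the camera images.
- tall_spool_center (a point): Tall thread spool standing upright: a straight cylinder of natural beige thread, 50 mm diameter, 90 mm high, thin wooden ends. About 120 g. Point: its centre, 45 mm above its underside; z up along its axis.
- short_reel_center (a point): Short thread reel standing upright: a straight cylinder of the same beige thread, 38 mm diameter, 50 mm high, wooden ends. About 50 g. Point: its centre, 25 mm above its underside; z up along its axis.
- button_jar_center (a point): Round clear button jar with a grey lid, standing upright: straight-sided, 44 mm diameter, 62 mm high, lid closed and fixed. About 110 g. Point: its centre, 31 mm above its underside; z up.
- pin_box_center (a point): Oblong pin box, white plastic with a grey lid fixed shut: 60 mm long (its x), 34 mm wide (its y), 46 mm high, standing on its 60 x 34 base. About 90 g. Point: its centre, 23 mm above its underside; z up.
- thread_cone_center (a point): Thread cone of the same beige thread, tapering from 64 mm diameter at the bottom to 28 mm at the top, 84 mm high. Spare stock that belongs to neither kit. Point: its centre, 42 mm above its underside.
- tin: Oblong shallow metal tin, open on top, fixed to the table: 163 mm long (its x), 86 mm wide (its y), rim 18 mm high; walls 3 mm, inner floor 3 mm above the table. A 3 mm crosswise divider (rim height) parts it into a larger compartment, 90 x 80 mm inside, centred at its x = +33.5 mm, y = 0, and a smaller one, 64 x 80 mm inside, centred at its x = -46.5 mm, y = 0. Origin: centre of its underside, z up.
- dish: Round shallow metal dish, open on top, fixed to the table: 176 mm outer diameter, rim 18 mm high, wall 3 mm, inner floor 3 mm above the table. A straight 3 mm divider (rim height) through its centre along its y axis parts it into two equal halves, on its +x and -x sides; a good spot in each is 42 mm from the centre along its x. Origin: centre of its underside, z up.
- scissors_center (a point): Bystander: scissors with black handles lying flat, about 180 mm long, 10 mm high. Point: at the pivot, 5 mm above the table.
- bowl_center (a point): Bystander: round steel bowl full of small coloured reels, 170 mm diameter at the rim, 55 mm high. Point: on its axis, half-way up.
There are look-alikes about, which are no part of the job. What is shaped like the part that bears short_reel_center but red is not meant.

How it is judged:
By the outcome, as a careful person would: the job done as asked, in the order asked, and still so for the second after the job is handed in, with the robot touching nothing.
It also fails if it takes over 99 s, if anything falls off the work surface, if the arm or the gripper's body presses on something with over 40 N, if the wrist force passes 120 N, or if a joint passes its speed limit or range.

ROBOT

A 6-joint arm with a two-finger parallel gripper is mounted at the origin on the work surface. World frame = base frame: x ahead of the robot, y to its left, z up, the work surface at z = 0. Lengths are in m, angles in rad, forces in N, time in s.
With the tool pointing down it reaches from about 0.375 to 0.975 m from the base axis. Payload 3.8 kg.
Tool frame: the origin (TCP) lies at the very end of the fingers, on their centre line; the grasp point (between the pads) lies 19 mm behind it (robot.hold_point_z is the distance from the TCP to the grasp point, in m); z points along the fingers, y is the direction in which the jaws open and shut (so a half turn about z gives the same grasp; the last joint's range is limited). The gripper opens to 85 mm and grips with 20 to 120 N. Pads are 22 mm wide; open, the fingers measure 114 mm over their backs; the gripper's body (76 mm by 85 mm) begins 54 mm behind the grasp point. The pads swing forward as they close: fully open they stand 13 mm farther back than shut.
Start: joints at [1.142, 0.264, 1.604, -0, 1.274, -0.037], TCP at [0.258, 0.624, 0.231] pointing down, gripper open.
Joint ranges: [-2.63, 2.63], [-0.94, 2.18], [0.31, 2.57], [-1.31, 4.45], [0, 2.66], [-2.55, 2.55]. Speed limits (rad/s): [2.57, 2.57, 3.14, 3.14, 3.14, 3.14].

INTERFACE

Orientations are given as a rotation vector (axis times angle).
In Python, from cell import robot gives the robot as it stands.
- The arm moves only by the tool jog_arm, never from a script. Its argument "steps" is a list of rows, each a list of 7 numbers: the turn, a rotation vector about the tool's x, y, z in rad, then the shift along the tool's x, y, z in mm, then the finger opening in mm, from 0 to 85.4. A call has 1 to 12 rows; each row shifts and turns the commanded pose from where the row before left it, along the tool's axes as they then stand; what a row does not reach is not made up. A row lasts 1/8 s, in which the tool goes at most 62.5 mm and 10.7 degrees, less where a joint would pass 70% of its speed; a pose out of reach is approached as far as the arm can. A call is refused whole if a number of a shift passes 62.5 or a number of a turn 0.188, either way. A call with a gripper value outside its range is refused whole. The fingers move at their own pace and stop on an object; "force" is the grip in N (left out, the last holds). Time passes only in rows, so rows that do not move let the fingers close. It gives the time, the measured TCP pose, the force and the opening at its end, in the units of the state.
- robot.get_obs(): the state, without advancing time (a new reading comes with each control period).
- robot.read_camera(name): name is "scene" or "side" or "wrist"; returns the picture (400x640x3 uint8, red, green, blue); there is no depth.
- robot.get_calibration(name): a dict with "vertical_fov" (degrees; the focal length in pixels is half the picture's height over the tangent of half this angle, whatever the lens; pixels are square), "cx", "cy" (the principal point, pixels), "cam_to_world" (4x4, takes a point from camera to world coordinates). Camera axes: x right, y up, looking along -z (the intrinsics and any distortion apply to the point x, -y, -z); pixel columns grow to the right and rows downward; lengths in m; the calibration is good to about 2 mm. A picture is of the moment at which its call begins: read the wrist's pose just before it. get_calibration takes no time and is no camera call; for the wrist camera it gives the pose at the moment of the call.
- robot.hand_in(): hands the job in, once; it reports no verdict.
Trained networks look in the newest picture that a camera, given by its name, has taken for a name from the list of things; names that differ only in an ending like _2 or _b are one class to them, and where a whole thing is asked for, a point or a joint stands for the part that bears it (a point fixed in the world has none). Each returns a list of dicts, best first, with "conf" (0 to 1); they miss things now and then, are a little off and sometimes report something else, mostly with a low value. They report only what shows in the picture. A call takes as long as a camera call. They do not tell look-alikes from the thing itself.
- robot.trace(camera, name): "pixels" (400x640 bool, what is visible of it).
- robot.mark_of(camera, name): "point" ([x, y, z] in m, in world coordinates, good to about 4 mm: a listed point, or the origin of a listed thing).
The state is a dict: "time_s": time; "qpos": joint angles; "joint_vel": joint speeds; "tau": joint torques, N m; "tcp_pos": TCP position; "eef_rot": TCP orientation; "force": force on the tool from outside, world axes, zero at the start; "wrist_torque": the same for the moment, N m; "finger_gap": finger opening in m.
Only numpy, scipy, OpenCV 4.12 (cv2) and the standard library are available. Lean on these libraries where they do the work, as an engineer would, in place of code of your own. Each camera call takes 0.05 s, during which the arm holds its last target.

## Working session

There is one attempt and no reset: what is moved stays moved. The work goes in short steps, Python scripts to look and compute and a tool call to move; the robot and the scene stay as the last step left them, time stands still between calls to the robot, and variables do not carry over. Pictures are saved under pics/ and viewed, and the job is handed in when it is done.

Besides the shell and the picture viewer there is one more tool, called after "Request:" as name(argument=value, ...), one argument or row to a line, values as JSON. jog_arm: Moves the arm, as the interface text tells. Its arguments: {"type":"object","properties":{"steps":{"type":"array"},"force":{"type":"number"}},"required":["steps"]}

```bash
ls; mkdir -p pics
python3 - <<'E'
from cell import robot
import cv2,numpy as np
o=robot.get_obs();print({k:np.round(v,3) for k,v in o.items()})
for n in("scene","side","wrist"):
    c=robot.get_calibration(n);print(n,c)
    cv2.imwrite(f"pics/{n}0.png",robot.read_camera(n)[:,:,::-1])
    for t in ["tall_spool_center","short_reel_center","button_jar_center","pin_box_center","thread_cone_center","tin","dish","scissors_center","bowl_center"]:
        if n=="wrist":continue
        print(n,t,[(np.round(d["point"],3).tolist(),round(d["conf"],2)) for d in robot.mark_of(n,t)])
E
```

```text
pics
{'time_s': np.float64(0.0), 'qpos': array([ 1.142,  0.265,  1.605, -0.   ,  1.274, -0.037]), 'joint_vel': array([ 0.   , -0.001, -0.001,  0.001, -0.002, -0.001]), 'tau': array([ 0.0000e+00, -5.1513e+01, -3.6730e+01,  0.0000e+00,  1.3000e-02,
        0.0000e+00]), 'tcp_pos': array([0.257, 0.623, 0.23 ]), 'eef_rot': array([-6.110e-01, -3.081e+00,  3.000e-03]), 'force': array([-0.407, -0.199, -0.019]), 'wrist_torque': array([-0.032,  0.006,  0.023]), 'finger_gap': np.float64(0.085)}
scene {'vertical_fov': 53.61106126171514, 'cx': 314.74121661900205, 'cy': 198.73268069076954, 'cam_to_world': array([[ 0.19632561, -0.58840789,  0.78436753,  1.37220401],
       [ 0.9805258 ,  0.12192358, -0.15396038, -0.16680372],
       [-0.0050414 ,  0.79931896,  0.60088583,  0.64386105],
       [ 0.        ,  0.        ,  0.        ,  1.        ]])}
scene tall_spool_center [([0.474, -0.054, 0.044], 0.58)]
scene short_reel_center [([0.605, -0.18, 0.028], 0.93), ([0.568, -0.095, 0.03], 0.8), ([0.574, 0.093, 0.024], 0.68), ([0.585, 0.003, 0.023], 0.62)]
scene button_jar_center [([0.475, 0.07, 0.032], 0
[... 1117 characters left out ...]
x_center [([0.696, 0.064, 0.023], 0.65)]
side thread_cone_center [([0.69, -0.064, 0.042], 0.98)]
side tin [([0.509, -0.301, 0.0], 0.6)]
side dish [([0.498, 0.305, -0.002], 0.67)]
side scissors_center [([0.742, -0.256, 0.006], 0.6), ([0.474, -0.058, 0.048], 0.42), ([0.498, 0.307, -0.002], 0.2)]
side bowl_center [([0.745, 0.271, 0.026], 0.68)]
wrist {'vertical_fov': 63.048789700385626, 'cx': 316.89481761633095, 'cy': 198.86018699654807, 'cam_to_world': array([[ 0.38192914, -0.88817481, -0.25549097,  0.19273361],
       [ 0.92419101,  0.36673025,  0.1066766 ,  0.65101443],
       [-0.0010512 , -0.27686536,  0.96090815,  0.37318889],
       [ 0.        ,  0.        ,  0.        ,  1.        ]])}
```

View pics/scene0.png

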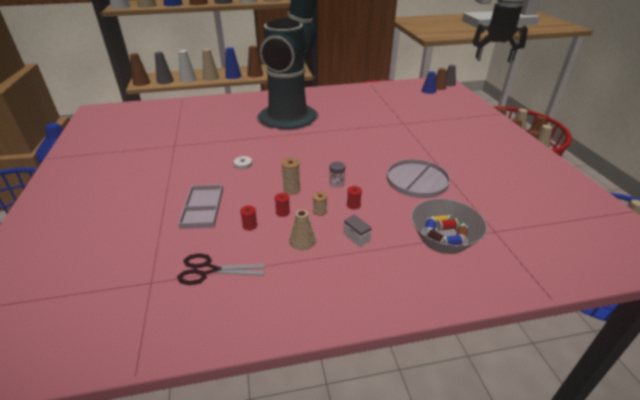

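View pics/side0.png

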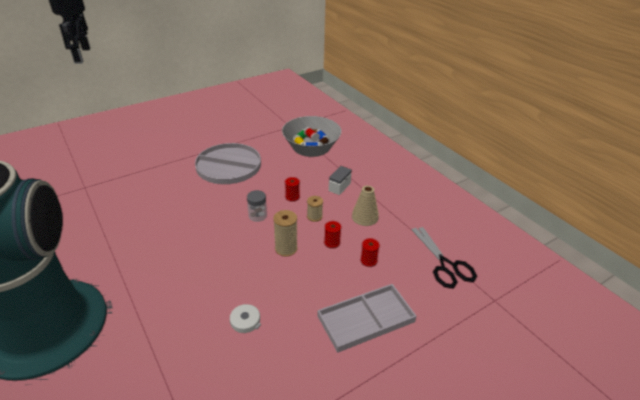

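View pics/wrist0.png

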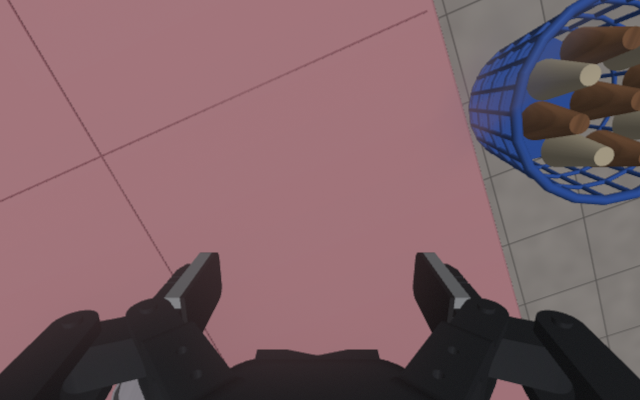

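```bash
cat > h.py <<'E'
from cell import robot
import cv2,numpy as np
from scipy.spatial.transform import Rotation as R
def proj(P,c):
    M=np.linalg.inv(c["cam_to_world"]);p=np.asarray(P,float)@M[:3,:3].T+M[:3,3]
    f=200/np.tan(np.radians(c["vertical_fov"]/2))
    return np.c_[c["cx"]+f*p[:,0]/-p[:,2], c["cy"]-f*p[:,1]/-p[:,2]]
def unproj(uv,z,c):
    f=200/np.tan(np.radians(c["vertical_fov"]/2));uv=np.atleast_2d(uv)
    d=np.c_[(uv[:,0]-c["cx"])/f,-(uv[:,1]-c["cy"])/f,-np.ones(len(uv))]@c["cam_to_world"][:3,:3].T
    o=c["cam_to_world"][:3,3];return o+d*((z-o[2])/d[:,2])[:,None]
def boxpts(x,y,a,L,W,H):
    P=np.array([[sx*L/2,sy*W/2,z] for z in(0,H) for sx,sy in((1,1),(-1,1),(-1,-1),(1,-1))])
    c,s=np.cos(a),np.sin(a);return np.c_[x+c*P[:,0]-s*P[:,1],y+s*P[:,0]+c*P[:,1],P[:,2]]
def cylpts(x,y,D,H,D2=None):
    t=np.linspace(0,2*np.pi,40,endpoint=False);D2=D2 or D
    return np.r_[np.c_[x+D/2*np.cos(t),y+D/2*np.sin(t),0*t],np.c_[x+D2/2*np.cos(t),y+D2/2*np.sin(t),0*t+H]]
def hull(P,c):
    m=np.zeros((400*4,640*4),np.uint8);q=proj(P,c)
    cv2.fillConvexPoly(m,cv2.convexHull(np.round(q*4+1.5).astype(np.int32)),1);return m
E
python3 - <<'E'
from h import *
from scipy.optimize import minimize
items={"tall_spool_center":("c",50e-3,90e-3,.475,-.057),"short_reel_center":("c",.038,.05,.5835,0),"button_jar_center":("c",.044,.062,.474,.073),"pin_box_center":("b",.06,.034,.046,.7,.065),"tin":("b",.163,.086,.018,.5085,-.3005),"dish":("c",.176,.018,.5,.3045)}
cs={n:robot.get_calibration(n) for n in("scene","side")}
im={}
for n in cs: im[n]=robot.read_camera(n)
tr={}
np.set_printoptions(suppress=True,precision=4)
for t,s in items.items():
    x0=np.array(s[-2:])
    mk={}
    for n in cs:
        pr=proj([[*x0,.02]],cs[n])[0];best=None
        for d in robot.trace(n,t):
            ys,xs=np.nonzero(d["pixels"])
            if len(xs) and np.hypot(xs.mean()-pr[0],ys.mean()-pr[1])<15 and best is None: best=d["pixels"]
        if best is not None: mk[n]=cv2.resize(best.astype(np.uint8),(2560,1600),interpolation=cv2.INTER_NEAREST);tr[t+n]=best
    def cost(p,ns=None):
        r=0
        for n in ns or mk:
            P=cylpts(p[0],p[1],s[1],s[2]) if s[0]=="c" else boxpts(p[0],p[1],p[2],*s[1:4])
            h=hull(P,cs[n]);r+=1-(h&mk[n]).sum()/(h|mk[n]).sum()
        return r/len(ns or mk)
    for ns in [list(mk)]+[[n] for n in mk]:
        res=[]
        for a in ([0] if s[0]=="c" else np.radians([0,30,60,90,120,150])):
            p=[*x0]+([a] if s[0]=="b" else [])
            simp=np.array([p]+[np.array(p)+e for e in (np.eye(len(p))*([.01,.01,.3][:len(p)]))])
            r=minimize(cost,p,args=(ns,),method="Nelder-Mead",options=dict(initial_simplex=simp,xatol=1e-4,fatol=1e-4));res.append((r.fun,r.x))
        b=min(res,key=lambda q:q[0]);print(t,ns,b[0].round(3),b[1])
np.savez("tr.npz",**tr)
for n in cs: cv2.imwrite(f"{n}.png",im[n][:,:,::-1])
E
```

```text
tall_spool_center ['scene', 'side'] 0.079 [ 0.4745 -0.0565]
tall_spool_center ['scene'] 0.09 [ 0.4733 -0.0567]
tall_spool_center ['side'] 0.051 [ 0.475  -0.0543]
short_reel_center ['scene', 'side'] 0.105 [0.5844 0.0006]
short_reel_center ['scene'] 0.076 [ 0.5841 -0.0005]
short_reel_center ['side'] 0.098 [0.5852 0.0026]
button_jar_center ['scene', 'side'] 0.083 [0.4715 0.0744]
button_jar_center ['scene'] 0.082 [0.4716 0.073 ]
button_jar_center ['side'] 0.06 [0.4722 0.076 ]
pin_box_center ['scene'] 0.08 [0.7014 0.0646 0.3526]
pin_box_center ['scene'] 0.08 [0.7014 0.0646 0.3526]
tin ['side'] 0.025 [ 0.5089 -0.2974 -0.1391]
tin ['side'] 0.025 [ 0.5089 -0.2974 -0.1391]
dish ['scene', 'side'] 0.032 [0.5018 0.3072]
dish ['scene'] 0.032 [0.5015 0.3052]
dish ['side'] 0.021 [0.5019 0.3085]
```

```bash
cat > ov.py <<'E'
from h import *
def seg(im,c,P,Q,col,s,o):
    q=(proj(np.array([P,Q]),c)-o)*s;cv2.line(im,*[tuple(int(v) for v in a) for a in q],col,1)
E
python3 - <<'E'
from ov import *
for n in("scene","side"):
    c=robot.get_calibration(n);im0=cv2.imread(f"{n}.png")
    outs=[]
    for a,yaw,(cx,cy) in (("tin",-.139,(.509,-.298)),("dish",0,(.502,.306)),("pin",.35,(.7014,.0646))):
        u=proj([[cx,cy,.01]],c)[0]-[32,28];u=u.astype(int);s=6
        cr=cv2.resize(im0[u[1]:u[1]+56,u[0]:u[0]+64],None,fx=s,fy=s,interpolation=cv2.INTER_CUBIC)
        raw=cr.copy()
        if a=="tin":
            T=lambda x,y,z=.018:[cx+np.cos(yaw)*x-np.sin(yaw)*y,cy+np.sin(yaw)*x+np.cos(yaw)*y,z]
            seg(cr,c,T(-.013,-.04),T(-.013,.04),(0,255,0),s,u)
            seg(cr,c,T(.013,-.04),T(.013,.04),(255,0,0),s,u)
            b=boxpts(cx,cy,yaw,.163,.086,.018)
            for i in range(4): seg(cr,c,b[4+i],b[4+(i+1)%4],(0,255,255),s,u)
        if a=="dish":
            seg(cr,c,[cx,cy,.018],[cx+.08,cy,.018],(0,0,255),s,u);seg(cr,c,[cx,cy,.018],[cx,cy+.08,.018],(0,255,0),s,u)
        if a=="pin":
            b=boxpts(cx,cy,yaw,.06,.034,.046)
            for i in range(4): seg(cr,c,b[4+i],b[4+(i+1)%4],(0,255,255),s,u);seg(cr,c,b[i],b[(i+1)%4],(0,255,0),s,u)
        outs.append(np.vstack([raw,cr])[:, :])
    cv2.imwrite(f"pics/ov_{n}.png",cv2.resize(np.hstack(outs),(800,467),interpolation=cv2.INTER_AREA))
E
```

```text
(no output)
```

View pics/ov_scene.png

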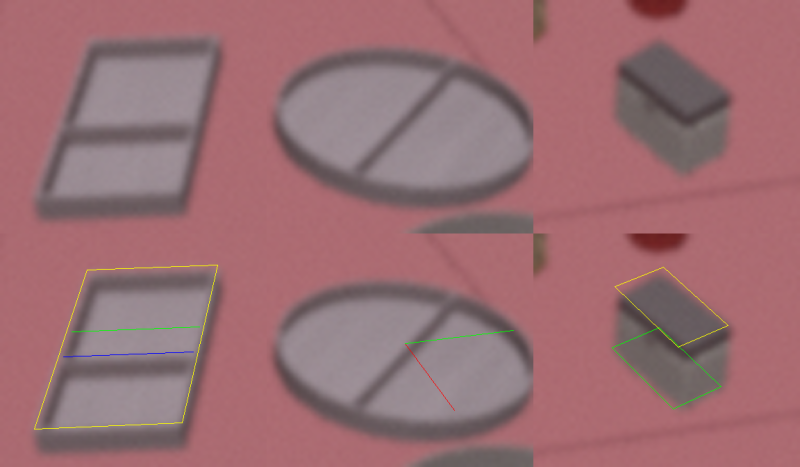

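View pics/ov_side.png

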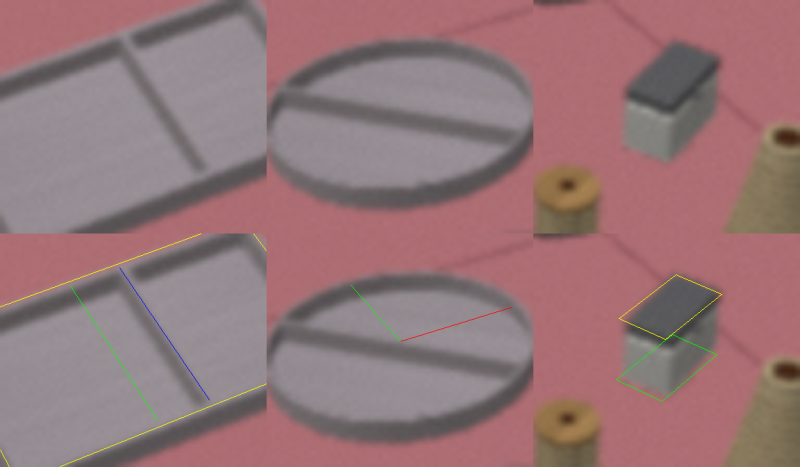

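Run:
```python
from h import *
k=800/1152*6
for n,pts in(("scene",((360,173),(452,66))),("side",((282,96),(516,139)))):
    c=robot.get_calibration(n);u=(proj([[.502,.306,.01]],c)[0]-[32,28]).astype(int)
    q=[[(x-266.7)/k+u[0],y/k+u[1]] for x,y in pts]
    w=unproj(q,.018,c);d=w[1]-w[0];print(w,w.mean(0),np.degrees(np.arctan2(d[1],d[0])),np.hypot(*d[:2]))
o=robot.get_obs();print(o["eef_rot"],R.from_rotvec(o["eef_rot"]).as_matrix().round(3),o["tcp_pos"])
```

```text
[[0.56544088 0.24757006 0.018     ]
 [0.45518148 0.36141465 0.018     ]] [0.51031118 0.30449236 0.018     ] 134.08346751119817 0.1584857233050834
[[0.44218127 0.35881214 0.018     ]
 [0.55003636 0.23559814 0.018     ]] [0.49610882 0.29720514 0.018     ] -48.80279311270442 0.1637510556488055
[-6.11489173e-01 -3.08149149e+00  5.93274397e-06] [[-0.924  0.382 -0.   ]
 [ 0.382  0.924 -0.   ]
 [ 0.    -0.    -1.   ]] [0.25774776 0.62384109 0.23130475]
```

Request:
jog_arm(
  steps=[
    [0,0,-0.13,0,0,0,85],
    [0,0,-0.13,0,0,0,85],
    [0,0,-0.13,0,0,0,85],
    [0,0,0,-32,-53,0,85],
    [0,0,0,-32,-53,0,85],
    [0,0,0,-32,-53,0,85],
    [0,0,0,-32,-53,0,85],
    [0,0,0,-32,-53,0,85],
    [0,0,0,-32,-53,0,85],
    [0,0,0,0,0,0,85],
  ],
  force=40,
)

```text
time_s: 3.0
tcp_pos: [0.4512, 0.302, 0.2316]
eef_rot: [0.012, 3.141, -0.001]
force: [-0.8, 1.3, -0.3]
finger_gap: 0.0849
```

```bash
cat > w.py <<'E'
from h import *
import sys
def shot(name):
    c=robot.get_calibration("wrist");im=robot.read_camera("wrist")[:,:,::-1].copy();cv2.imwrite(f"pics/{name}.png",im)
    np.savez(f"pics/{name}.npz",**c);o=robot.get_obs();print("tcp",o["tcp_pos"].round(4),"yaw x_tool",np.degrees(np.arctan2(*R.from_rotvec(o["eef_rot"]).as_matrix()[[1,0],0])).round(2),"gap",round(float(o["finger_gap"]),4),"t",round(float(o["time_s"]),2),"F",o["force"].round(1))
    return c
if __name__=="__main__": shot(sys.argv[1])
E
python3 w.py w1
```

```text
tcp [0.4502 0.3039 0.2315] yaw x_tool 179.65 gap 0.0852 t 3.05 F [ 0.3 -0.2  0.1]
```

View pics/w1.png

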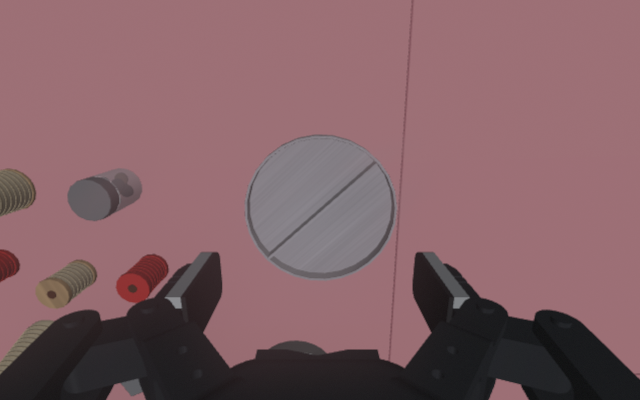

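Run:
```python
from h import *
c=dict(np.load("pics/w1.npz"))
w=unproj([(270,254),(375,162)],.018,c);d=w[1]-w[0];print(w,w.mean(0),np.degrees(np.arctan2(d[1],d[0])),np.hypot(*d[:2]))
im=cv2.imread("pics/w1.png")
for n,P in (("rim",cylpts(.502,.3055,.176,.018)),("jar",cylpts(.472,.0744,.044,.062)),("reel",cylpts(.5844,.0006,.038,.05)),):
    q=proj(P,c)
    for a in np.vstack([q]): cv2.circle(im,tuple(int(round(v)) for v in a),0,(0,255,0),-1)
cv2.imwrite("pics/w1o.png",im[120:320,0:420].repeat(2,0).repeat(2,1)[:400,:800])
```

```text
[[0.5513824  0.24512553 0.018     ]
 [0.44166846 0.36576296 0.018     ]] [0.49652543 0.30544424 0.018     ] 132.28501124515486 0.16306605820991915
```

View pics/w1o.png

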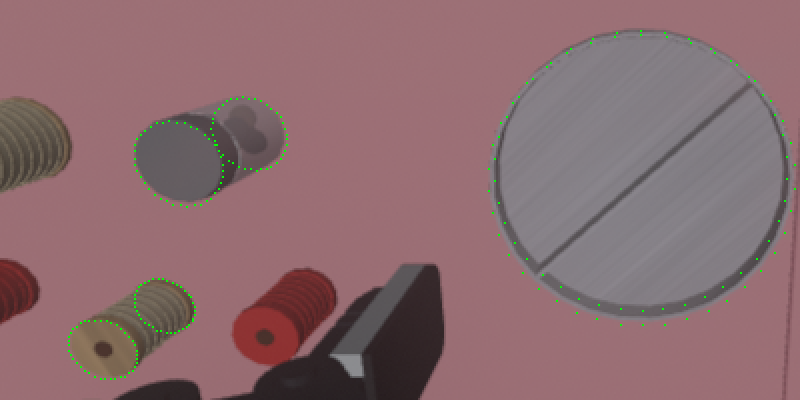

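Request:
jog_arm(
  steps=[
    [0,0,0,-3.5,-51.5,0,85],
    [0,0,0,-3.5,-51.5,0,85],
    [0,0,0,-3.5,-51.5,0,85],
    [0,0,0,-3.5,-51.5,0,85],
    [0,0,0,-3.5,-51.5,0,85],
    [0,0,0,-3.5,-51.5,0,85],
    [0,0,0,-3.5,-51.5,0,85],
    [0,0,-0.006,0,0,0,85],
    [0,0,0,0,0,0,85],
  ],
)

```text
time_s: 4.18
tcp_pos: [0.4732, -0.0537, 0.2312]
eef_rot: [0.008, -3.141, -0.002]
force: [0.4, 0.3, 0.0]
finger_gap: 0.0847
```

```bash
cat > ovw.py <<'E'
from w import *
def ov(name,things):
    c=shot(name);im=cv2.imread(f"pics/{name}.png")
    for P in things:
        for a in proj(P,c):
            cv2.circle(im,tuple(int(round(v)) for v in a),1,(0,255,0),-1)
    cv2.imwrite(f"pics/{name}o.png",im)
E
python3 - <<'E'
from ovw import *
ov("w2",[cylpts(.4745,-.0565,.05,.09),cylpts(.472,.0744,.044,.062),cylpts(.5844,.0006,.038,.05)])
E
```

```text
tcp [ 0.4731 -0.0534  0.2312] yaw x_tool -179.66 gap 0.0849 t 4.22 F [ 0.4 -0.1  0.7]
```

View pics/w2o.png

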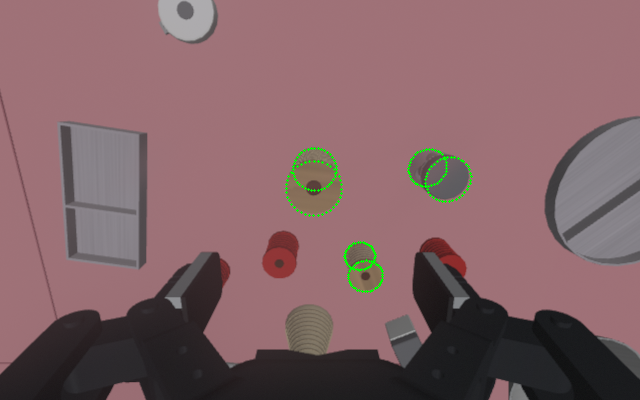

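Request:
jog_arm(
  steps=[
    [0,0,0.006,-1.4,-3,40,85],
    [0,0,0,0,0,50,85],
    [0,0,0,0,0,50,85],
    [0,0,0,0,0,40,85],
    [0,0,0,0,0,5,85],
    [0,0,0,0,0,0,85],
    [0,0,0,0,0,0,45],
    [0,0,0,0,0,0,45],
    [0,0,0,0,0,0,45],
    [0,0,0,0,0,0,45],
  ],
  force=40,
)

```text
time_s: 5.48
tcp_pos: [0.4761, -0.0582, 0.0482]
eef_rot: [0.004, 3.138, -0.0]
force: [-1.2, 2.4, 7.0]
finger_gap: 0.0494
```

Run:
```python
from h import *
c=dict(np.load("pics/w2.npz"));w=unproj([(61,122),(146,133),(139,268),(67,261)],.018,c);print(w[:,:2].round(4),w.mean(0))
for i in range(4):
    d=w[(i+1)%4]-w[i];print(np.hypot(*d[:2]),np.degrees(np.arctan2(d[1],d[0])))
```

```text
[[ 0.4213 -0.3252]
 [ 0.4324 -0.2367]
 [ 0.5928 -0.2676]
 [ 0.5838 -0.3525]] [ 0.5075883 -0.2954996  0.018    ]
0.08925165592383102 82.87995496695298
0.16329033830052067 -10.904388432911881
0.08539137439987896 -95.99211236846199
0.1647597772857272 170.47956726749382
```

```bash
python3 w.py w3
```

```text
tcp [ 0.4761 -0.0582  0.0482] yaw x_tool 179.87 gap 0.0493 t 5.53 F [-1.4  1.5  6.8]
```

Request:
jog_arm(
  steps=[
    [0,0,0,0,0,-10,45],
    [0,0,0,0,0,-30,45],
    [0,0,0,0,0,-40,45],
    [0,0,0,0,0,-30,45],
    [0,0,0,0.2,-30,0,45],
    [0,0,0,0.2,-50,0,45],
    [0,0,0,0.2,-50,0,45],
    [0,0,0,0.2,-50,0,45],
    [0,0,0,0.2,-40,0,45],
    [0,0,0,0,-15,0,45],
    [0,0,0,0,0,0,45],
  ],
)

```text
time_s: 6.9
tcp_pos: [0.4726, -0.2934, 0.1562]
eef_rot: [-0.006, -3.141, -0.001]
force: [0.0, -0.0, -1.7]
finger_gap: 0.0492
```

Run:
```python
from ovw import *
b=boxpts(.5083,-.298,-.139,.163,.086,.018)
ov("w4",[b,cylpts(.4751,-.2933,.05,.003),cylpts(.5543,-.3045,.044,.003)])
```

```text
tcp [ 0.4726 -0.2924  0.1561] yaw x_tool 179.85 gap 0.0492 t 6.95 F [ 0.8  0.2 -1.3]
```

View pics/w4o.png

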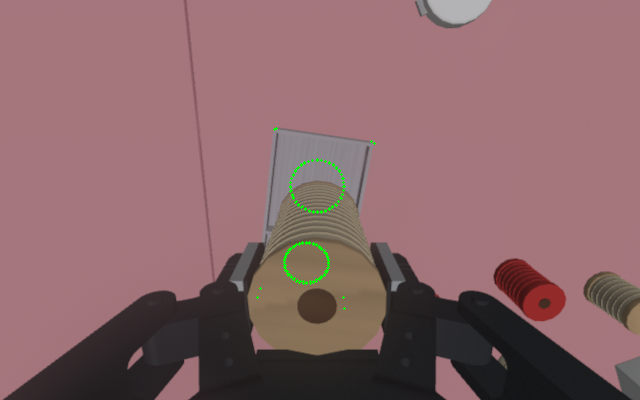

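Request:
jog_arm(
  steps=[
    [0,0,0,-2.5,-0.5,20,45],
    [0,0,0,0,0,40,45],
    [0,0,0,0,0,30,45],
    [0,0,0,0,0,8,45],
    [0,0,0,0,0,4,45],
    [0,0,0,0,0,2,45],
    [0,0,0,0,0,0,45],
  ],
)

```text
time_s: 7.82
tcp_pos: [0.4763, -0.294, 0.0534]
eef_rot: [0.003, 3.14, -0.002]
force: [-0.9, -0.4, -0.6]
finger_gap: 0.0492
```

```bash
python3 w.py w5;python3 - <<'E'
from h import *
im=robot.read_camera("side")[:,:,::-1];cv2.imwrite("pics/s5.png",cv2.resize(im[200:380,260:480],None,fx=3,fy=3,interpolation=cv2.INTER_CUBIC))
E
```

```text
tcp [ 0.4763 -0.2941  0.0534] yaw x_tool 179.89 gap 0.0492 t 7.88 F [ 0.2  0.7 -1.6]
```

View pics/s5.png

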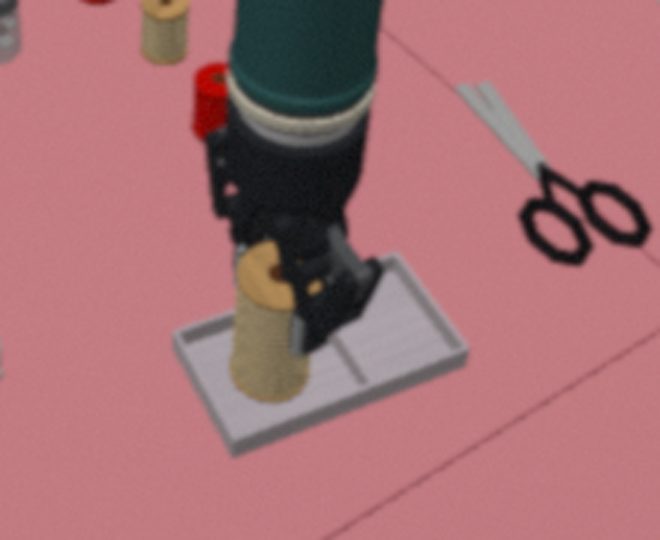

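Request:
jog_arm(
  steps=[
    [0,0,0,0,0,1,45],
    [0,0,0,0,0,1,45],
    [0,0,0,0,0,0,45],
  ],
)

```text
time_s: 8.3
tcp_pos: [0.4759, -0.2938, 0.0512]
eef_rot: [0.003, 3.141, -0.001]
force: [-1.7, 1.9, 5.7]
finger_gap: 0.0492
```

Request:
jog_arm(
  steps=[
    [0,0,0,0,0,0,55],
    [0,0,0,0,0,0,70],
    [0,0,0,0,0,0,85],
    [0,0,0,0,0,0,85],
    [0,0,0,0,0,0,85],
    [0,0,0,0,0,-30,85],
    [0,0,0,0,0,-50,85],
    [0,0,0,0,0,-50,85],
    [0,0,0,0,30,-30,85],
    [0,0,0,0,50,0,85],
    [0,0,0,0,20,0,85],
    [0,0,0,0,0,0,85],
  ],
)

```text
time_s: 9.8
tcp_pos: [0.4755, -0.1926, 0.2099]
eef_rot: [0.001, -3.141, 0.0]
force: [0.9, -0.4, 0.4]
finger_gap: 0.0849
```

Run:
```python
from ovw import *
b=boxpts(.5083,-.298,-.139,.163,.086,.018)
ov("w6",[b])
im=robot.read_camera("side")[:,:,::-1];cv2.imwrite("pics/s6.png",cv2.resize(im[200:380,260:480],None,fx=3,fy=3,interpolation=cv2.INTER_CUBIC))
```

```text
tcp [ 0.4756 -0.1935  0.2099] yaw x_tool 179.98 gap 0.0852 t 9.85 F [-0.3 -0.7  0.2]
```

View pics/w6o.png

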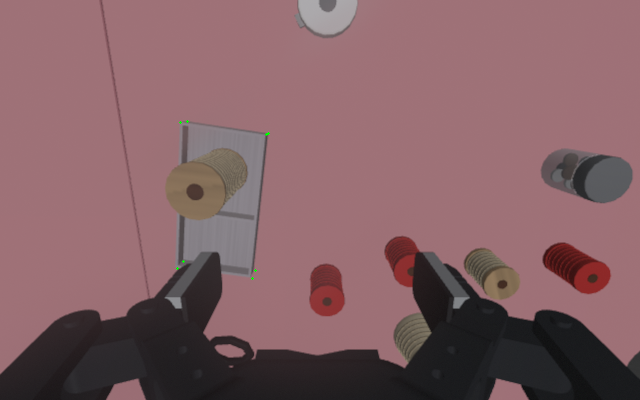

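View pics/s6.png

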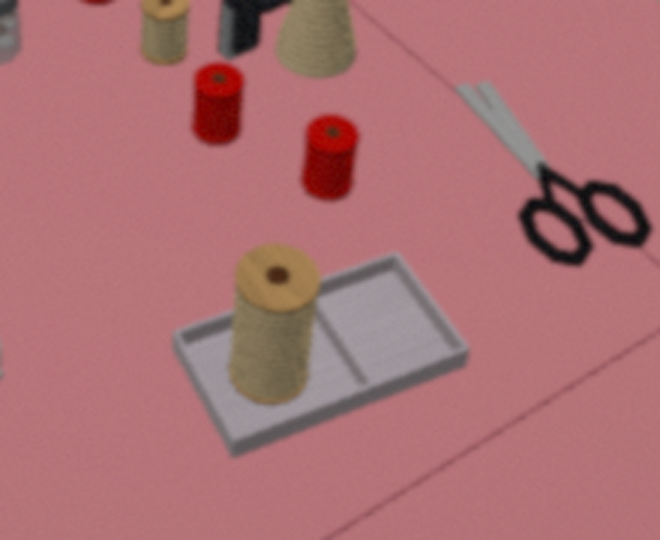

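Request:
jog_arm(
  steps=[
    [0,0,0,0.6,30,0,85],
    [0,0,0,0.6,50,0,85],
    [0,0,0,0.6,50,0,85],
    [0,0,0,0.6,50,0,85],
    [0,0,0,0.6,50,0,85],
    [0,0,0,0.6,30,0,85],
    [0,0,0,0,8,0,85],
    [0,0,0,0,0,20,85],
    [0,0,0,0,0,50,85],
    [0,0,0,0,0,30,85],
    [0,0,0,0,0,10,85],
    [0,0,0,0,0,0,85],
  ],
)

```text
time_s: 11.4
tcp_pos: [0.4727, 0.0736, 0.1]
eef_rot: [-0.005, -3.14, 0.001]
force: [0.1, 1.0, 0.6]
finger_gap: 0.0853
```

Run:
```python
from ovw import *
ov("w7",[cylpts(.472,.0744,.044,.062)])
```

```text
tcp [0.4736 0.0739 0.101 ] yaw x_tool 179.84 gap 0.0849 t 11.45 F [ 0.1 -0.2 -0.2]
```

View pics/w7o.png

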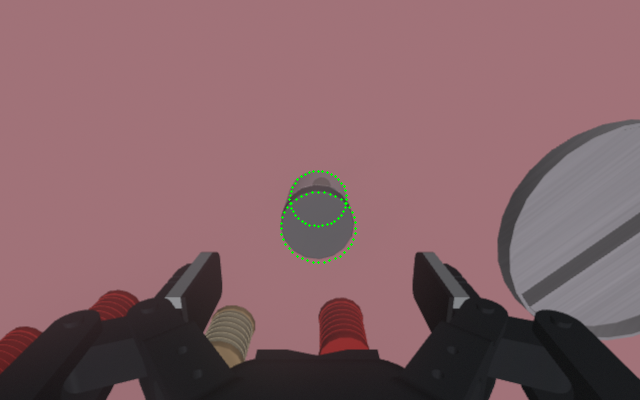

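Request:
jog_arm(
  steps=[
    [0,0,0,1.5,0.5,30,85],
    [0,0,0,0,0,30,85],
    [0,0,0,0,0,12,85],
    [0,0,0,0,0,0,85],
    [0,0,0,0,0,0,38],
    [0,0,0,0,0,0,38],
    [0,0,0,0,0,0,38],
    [0,0,0,0,0,0,38],
    [0,0,0,0,0,0,38],
  ],
)

```text
time_s: 12.58
tcp_pos: [0.4724, 0.0751, 0.0296]
eef_rot: [0.003, 3.139, 0.0]
force: [-0.6, 0.2, 5.9]
finger_gap: 0.043
```

Request:
jog_arm(
  steps=[
    [0,0,0,0,0,-20,38],
    [0,0,0,0,0,-50,38],
    [0,0,0,0,0,-40,38],
    [0,0,0,-6,-25,-10,38],
    [0,0,0,-10,-50,0,38],
    [0,0,0,-12,-55,0,38],
    [0,0,0,-12,-55,0,38],
    [0,0,0,-12,-55,0,38],
    [0,0,0,-12,-55,0,38],
    [0,0,0,-10,-50,0,38],
    [0,0,0,-6,-25,0,38],
    [0,0,0,-1,-8,0,38],
  ],
)

```text
time_s: 14.08
tcp_pos: [0.5512, -0.304, 0.1478]
eef_rot: [-0.005, -3.141, -0.001]
force: [-0.6, 0.5, -0.8]
finger_gap: 0.0431
```

Run:
```python
from ovw import *
b=boxpts(.5083,-.298,-.139,.163,.086,.018)
ov("w8",[b])
```

```text
tcp [ 0.5512 -0.3039  0.1478] yaw x_tool 179.85 gap 0.0431 t 14.12 F [ 0.1 -0.6 -0.7]
```

View pics/w8o.png

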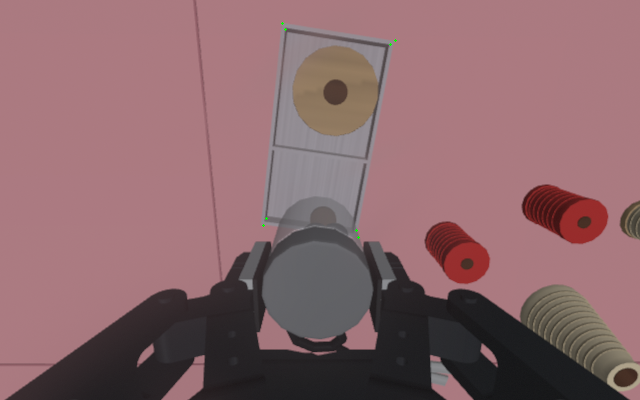

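Request:
jog_arm(
  steps=[
    [0,0,0,-2.5,0,20,38],
    [0,0,0,0,0,45,38],
    [0,0,0,0,0,35,38],
    [0,0,0,0,0,10,38],
    [0,0,0,0,0,3,38],
    [0,0,0,0,0,1,38],
    [0,0,0,0,0,1,38],
    [0,0,0,0,0,0,38],
  ],
)

```text
time_s: 15.12
tcp_pos: [0.5545, -0.3036, 0.0344]
eef_rot: [0.003, 3.14, -0.001]
force: [1.0, 0.4, -1.2]
finger_gap: 0.0432
```

```bash
python3 w.py w9
```

```text
tcp [ 0.5544 -0.3036  0.0342] yaw x_tool 179.89 gap 0.043 t 15.18 F [ 0.4  0.  -1. ]
```

View pics/w9.png

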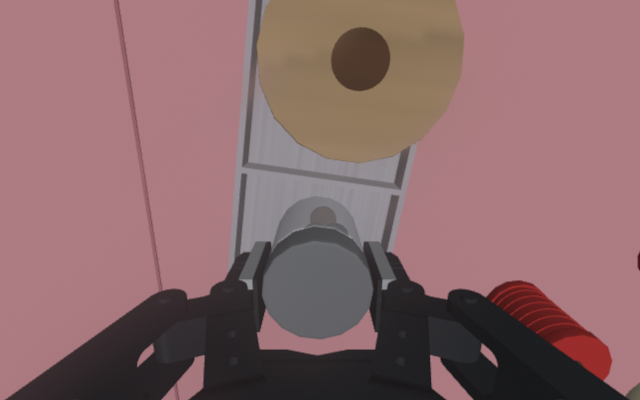

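Request:
jog_arm(
  steps=[
    [0,0,0,0,0,1,38],
    [0,0,0,0,0,1,38],
    [0,0,0,0,0,0,38],
  ],
)

```text
time_s: 15.55
tcp_pos: [0.5542, -0.3035, 0.0327]
eef_rot: [0.003, 3.141, -0.0]
force: [-2.4, 2.0, 6.4]
finger_gap: 0.043
```

Request:
jog_arm(
  steps=[
    [0,0,0,0,0,0,50],
    [0,0,0,0,0,0,60],
    [0,0,0,0,0,0,60],
    [0,0,0,0,0,0,60],
    [0,0,0,0,0,-30,60],
    [0,0,0,0,0,-60,60],
    [0,0,0,0,0,-60,60],
    [0,0,0,0,30,-20,60],
    [0,0,0,-5,50,0,60],
    [0,0,0,-5,50,0,60],
    [0,0,0,0,20,0,60],
    [0,0,0,0,0,0,60],
  ],
)

```text
time_s: 17.05
tcp_pos: [0.5641, -0.1523, 0.2012]
eef_rot: [0.001, -3.141, 0.001]
force: [0.1, -0.4, 0.2]
finger_gap: 0.0598
```

Run:
```python
from ovw import *
ov("w10",[boxpts(.7014,.0646,.3526,.06,.034,.046),cylpts(.5844,.0006,.038,.05)])
im=robot.read_camera("side")[:,:,::-1];cv2.imwrite("pics/s10.png",cv2.resize(im[200:380,260:480],None,fx=3,fy=3,interpolation=cv2.INTER_CUBIC))
```

```text
tcp [ 0.5642 -0.1535  0.2013] yaw x_tool 179.97 gap 0.0601 t 17.1 F [-0.1 -0.3 -0.6]
```

View pics/w10o.png

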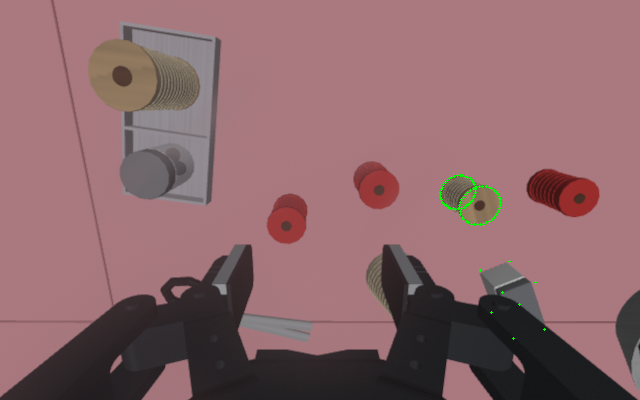

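View pics/s10.png

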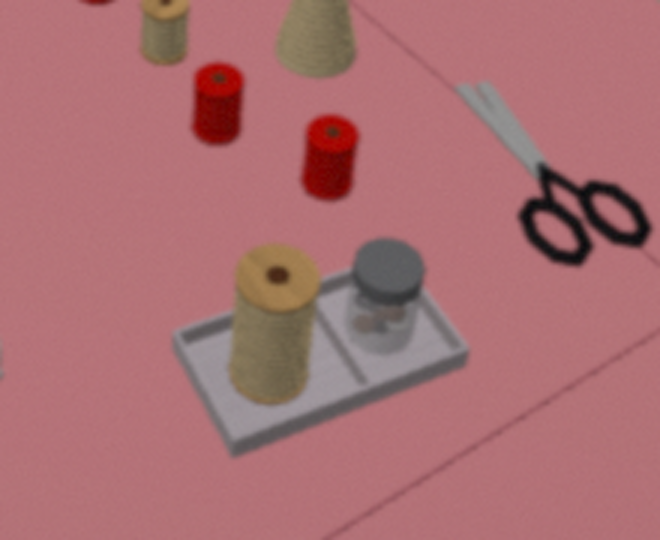

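Request:
jog_arm(
  steps=[
    [0,0,0,-5,30,0,60],
    [0,0,0,-5,45,0,60],
    [0,0,0,-5,45,0,60],
    [0,0,0,-5,30,0,60],
    [0,0,0,0,4,0,60],
    [0,0,0,0,0,20,60],
    [0,0,0,0,0,50,60],
    [0,0,0,0,0,40,60],
    [0,0,0,0,0,0,60],
  ],
)

```text
time_s: 18.27
tcp_pos: [0.5797, -0.0008, 0.0859]
eef_rot: [-0.006, -3.131, 0.0]
force: [-0.5, -0.1, -0.4]
finger_gap: 0.06
```

Run:
```python
from ovw import *
ov("w11",[cylpts(.5844,.0006,.038,.05)])
```

```text
tcp [ 0.5822 -0.0006  0.0887] yaw x_tool 179.8 gap 0.0597 t 18.32 F [ 0.7 -0.5  0.5]
```

View pics/w11o.png

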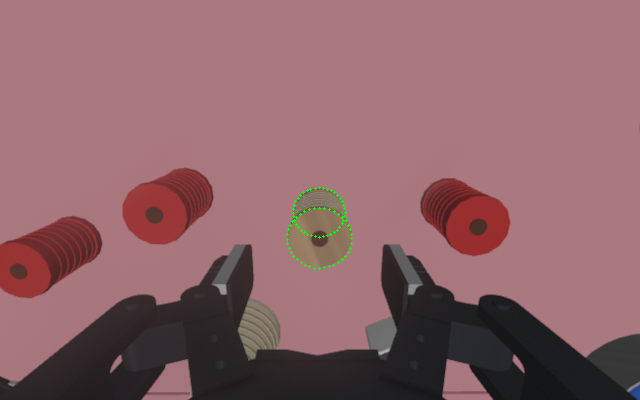

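Request:
jog_arm(
  steps=[
    [0,0,0,0,0.8,25,60],
    [0,0,0,0,0,30,60],
    [0,0,0,0,0,12,60],
    [0,0,0,0,0,0,60],
    [0,0,0,0,0,0,32],
    [0,0,0,0,0,0,32],
    [0,0,0,0,0,0,32],
    [0,0,0,0,0,0,32],
    [0,0,0,0,0,0,32],
  ],
)

```text
time_s: 19.45
tcp_pos: [0.5863, 0.0015, 0.0263]
eef_rot: [0.003, 3.138, -0.0]
force: [0.4, -0.3, 6.1]
finger_gap: 0.0368
```

Request:
jog_arm(
  steps=[
    [0,0,0,0,0,-15,32],
    [0,0,0,0,0,-45,32],
    [0,0,0,0,0,-40,32],
    [0,0,0,10,25,0,32],
    [0,0,0,20,46,0,32],
    [0,0,0,20,46,0,32],
    [0,0,0,20,46,0,32],
    [0,0,0,20,46,0,32],
    [0,0,0,18,42,0,32],
    [0,0,0,10,25,0,32],
    [0,0,0,0,0,0,32],
  ],
)

```text
time_s: 20.82
tcp_pos: [0.466, 0.2793, 0.1248]
eef_rot: [-0.002, 3.141, 0.0]
force: [0.4, -0.5, -1.3]
finger_gap: 0.0367
```

Run:
```python
from ovw import *
d=np.array([np.cos(np.radians(132.3)),np.sin(np.radians(132.3))])
ov("w12",[cylpts(.499,.3055,.176,.018)[40:],np.array([[*(np.array([.499,.3055])+d*t),.018] for t in np.linspace(-.085,.085,20)]),cylpts(.468,.277,.038,.003)[40:]])
```

```text
tcp [0.4665 0.2783 0.1247] yaw x_tool -179.97 gap 0.0367 t 20.88 F [-0.9 -0.6 -1.1]
```

View pics/w12o.png

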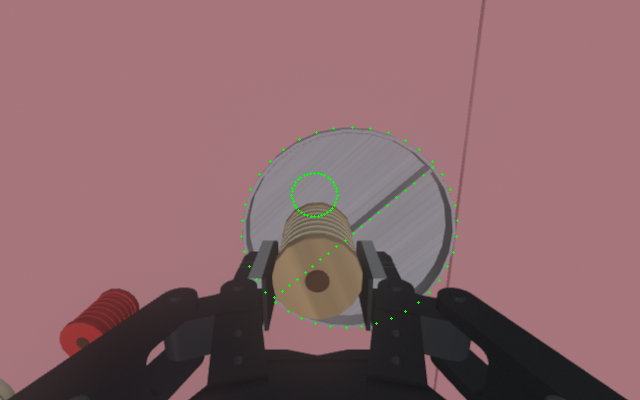

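Request:
jog_arm(
  steps=[
    [0,0,0,0,-1,20,32],
    [0,0,0,0,0,40,32],
    [0,0,0,0,0,25,32],
    [0,0,0,0,0,7,32],
    [0,0,0,0,0,1,32],
    [0,0,0,0,0,0,32],
    [0,0,0,0,0,0,32],
  ],
)

```text
time_s: 21.75
tcp_pos: [0.468, 0.2772, 0.0326]
eef_rot: [0.003, 3.139, 0.002]
force: [-0.3, 0.1, -0.5]
finger_gap: 0.037
```

```bash
python3 w.py w13
```

```text
tcp [0.4678 0.2772 0.0324] yaw x_tool 179.9 gap 0.0365 t 21.8 F [ 0.  -0.7 -0.1]
```

View pics/w13.png

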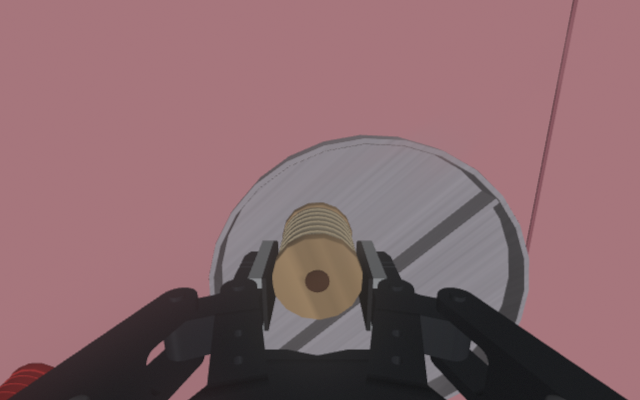

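Request:
jog_arm(
  steps=[
    [0,0,0,0,0,1,32],
    [0,0,0,0,0,1,32],
    [0,0,0,0,0,1,32],
    [0,0,0,0,0,0,32],
  ],
)

```text
time_s: 22.3
tcp_pos: [0.467, 0.2769, 0.0293]
eef_rot: [-0.003, -3.141, 0.0]
force: [-2.2, -1.5, 7.9]
finger_gap: 0.0366
```

Request:
jog_arm(
  steps=[
    [0,0,0,0,0,0,50],
    [0,0,0,0,0,0,60],
    [0,0,0,0,0,0,60],
    [0,0,0,0,0,-20,60],
    [0,0,0,0,0,-50,60],
    [0,0,0,0,0,-60,60],
    [0,0,0,-20,-20,-40,60],
    [0,0,0,-38,-42,0,60],
    [0,0,0,-38,-42,0,60],
    [0,0,0,-38,-42,0,60],
    [0,0,0,-38,-42,0,60],
    [0,0,0,-20,-22,0,60],
  ],
)

```text
time_s: 23.8
tcp_pos: [0.6601, 0.0639, 0.1978]
eef_rot: [0.006, 3.142, -0.001]
force: [-1.0, -0.5, -1.2]
finger_gap: 0.06
```

Request:
jog_arm(
  steps=[
    [0,0,-0.12,0,0,0,60],
    [0,0,-0.12,0,0,0,60],
    [0,0,-0.113,0,0,0,60],
    [0,0,0,0,0,0,60],
  ],
)

```text
time_s: 24.3
tcp_pos: [0.6584, 0.0663, 0.1978]
eef_rot: [0.547, -3.093, -0.0]
force: [0.0, -0.1, -0.1]
finger_gap: 0.0601
```

Run:
```python
from ovw import *
ov("w14",[boxpts(.7014,.0646,.3526,.06,.034,.046)])
im=robot.read_camera("side")[:,:,::-1];cv2.imwrite("pics/s14.png",cv2.resize(im[100:280,180:400],None,fx=3,fy=3,interpolation=cv2.INTER_CUBIC))
```

```text
tcp [0.6584 0.0664 0.1979] yaw x_tool -160.0 gap 0.06 t 24.35 F [-0.6  0.9  0.2]
```

View pics/w14o.png

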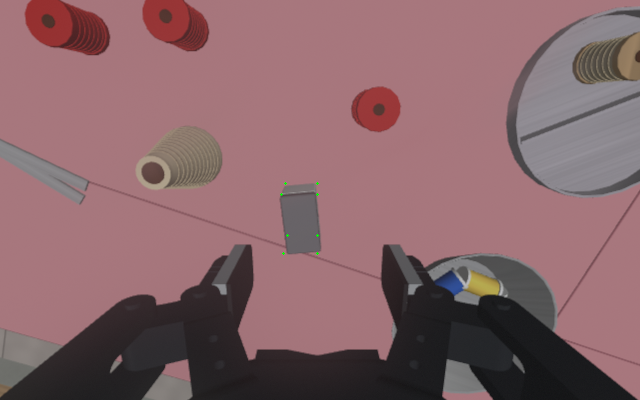

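View pics/s14.png

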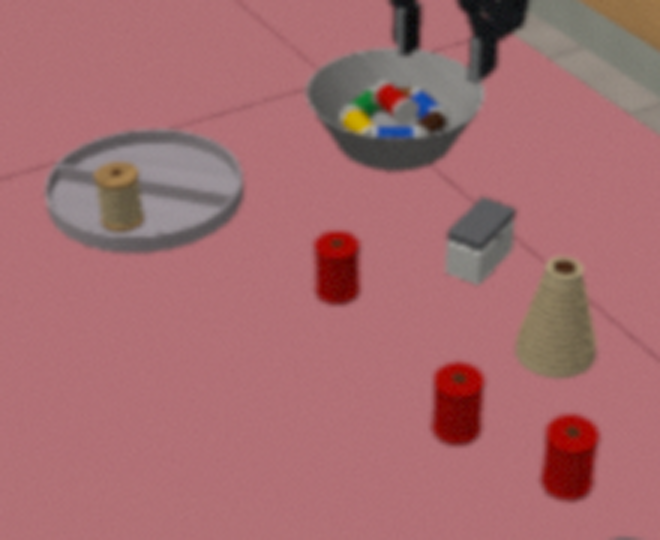

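Run:
```python
from h import *
c=dict(np.load("pics/w14.npz"))
im=cv2.imread("pics/w14.png")[170:270,260:340];cv2.imwrite("pics/w14c.png",cv2.resize(im,None,fx=6,fy=6,interpolation=cv2.INTER_CUBIC))
w=unproj([(281,195),(315,192),(321,251),(287,254)],.046,c);print(w[:,:2].round(4),w.mean(0).round(4))
for i in range(4):
    d=w[(i+1)%4]-w[i];print(np.hypot(*d[:2]),np.degrees(np.arctan2(d[1],d[0])))
```

```text
[[0.6796 0.0385]
 [0.666  0.0674]
 [0.7203 0.0934]
 [0.7348 0.063 ]] [0.7001 0.0656 0.046 ]
0.031896684235268986 115.25418737232702
0.06021449007926147 25.56633371402988
0.03363634906900145 -64.46069014387565
0.06039747004232425 -156.084665216471
```

View pics/w14c.png

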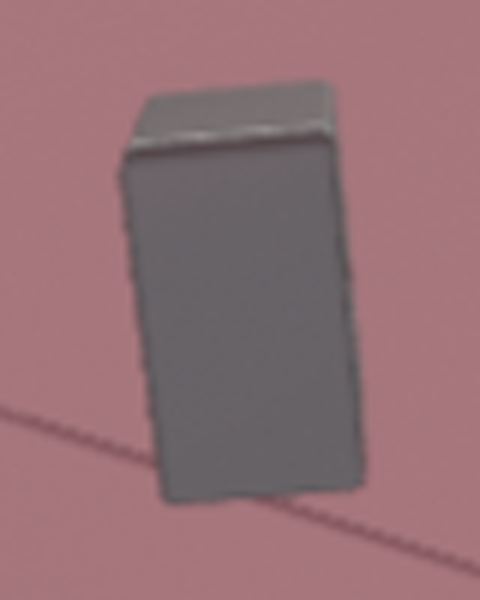

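Request:
jog_arm(
  steps=[
    [0,0,-0.093,0,0,0,60],
    [0,0,0,-18,-9,20,60],
    [0,0,0,-19,-9.7,40,60],
    [0,0,0,0,0,40,60],
    [0,0,0,0,0,0,60],
    [0,0,0,0,0,0,60],
  ],
)

```text
time_s: 25.15
tcp_pos: [0.7006, 0.0655, 0.0995]
eef_rot: [-0.691, 3.063, -0.0]
force: [0.5, 0.6, 1.0]
finger_gap: 0.0598
```

Run:
```python
from ovw import *
ov("w15",[boxpts(.7,.0655,np.radians(25.3),.06,.034,.046)])
```

```text
tcp [0.7014 0.0656 0.1007] yaw x_tool -154.57 gap 0.0597 t 25.2 F [ 0.6 -0.5 -0.2]
```

View pics/w15o.png

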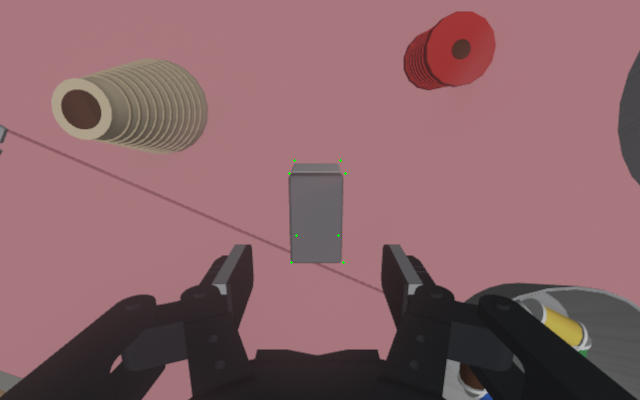

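Request:
jog_arm(
  steps=[
    [0,0,0,0,-0.7,30,60],
    [0,0,0,0,0,35,60],
    [0,0,0,0,0,12,60],
    [0,0,0,0,0,0,60],
    [0,0,0,0,0,0,28],
    [0,0,0,0,0,0,28],
    [0,0,0,0,0,0,28],
    [0,0,0,0,0,0,28],
    [0,0,0,0,0,0,28],
  ],
)

```text
time_s: 26.32
tcp_pos: [0.7023, 0.065, 0.0238]
eef_rot: [-0.691, 3.061, -0.001]
force: [-0.6, 1.0, 6.3]
finger_gap: 0.0328
```

Request:
jog_arm(
  steps=[
    [0,0,0,0,0,-15,28],
    [0,0,0,0,0,-45,28],
    [0,0,0,0,0,-50,28],
    [0,0,0.1,0,0,0,28],
    [0,0,0.18,0,0,0,28],
    [0,0,0.18,0,0,0,28],
    [0,0,0.18,0,0,0,28],
    [0,0,0.18,0,0,0,28],
    [0,0,0.18,0,0,0,28],
    [0,0,0.18,0,0,0,28],
    [0,0,0.094,0,0,0,28],
    [0,0,0,0,0,0,28],
  ],
)

```text
time_s: 27.82
tcp_pos: [0.7, 0.0648, 0.1316]
eef_rot: [-1.265, -2.875, 0.0]
force: [-1.0, 0.3, -1.5]
finger_gap: 0.0332
```

Run:
```python
from h import *
o=robot.get_obs();M=R.from_rotvec(o["eef_rot"]).as_matrix();d=np.array([.530,.334,o["tcp_pos"][2]])-o["tcp_pos"]
print(o["tcp_pos"].round(4),o["finger_gap"],np.degrees(np.arctan2(M[1,0],M[0,0])),(M.T@d*1000).round(1),o["qpos"].round(2))
```

```text
[0.7    0.0648 0.1316] 0.03324089911868758 132.51725657662612 [313.3  56.6   0. ] [ 0.06  0.39  1.63 -0.    1.12 -0.69]
```

Request:
jog_arm(
  steps=[
    [0,0,0,30,5,0,28],
    [0,0,0,50,9,0,28],
    [0,0,0,55,10,0,28],
    [0,0,0,55,10,0,28],
    [0,0,0,55,10,0,28],
    [0,0,0,45,8,0,28],
    [0,0,0,23,4.6,0,28],
    [0,0,0,0,0,0,28],
    [0,0,0,0,0,0,28],
  ],
)

```text
time_s: 28.95
tcp_pos: [0.5314, 0.3332, 0.1314]
eef_rot: [1.266, 2.875, -0.001]
force: [0.5, -0.6, -1.4]
finger_gap: 0.0332
```

Run:
```python
from ovw import *
d=np.array([np.cos(np.radians(132.3)),np.sin(np.radians(132.3))])
ov("w16",[cylpts(.499,.3055,.176,.018)[40:],np.array([[*(np.array([.499,.3055])+d*t),.018] for t in np.linspace(-.085,.085,20)]),boxpts(.53,.334,np.radians(132.3),.06,.034,.003)[4:]])
```

```text
tcp [0.5316 0.3329 0.1313] yaw x_tool 132.42 gap 0.0336 t 29.0 F [ 0.1  0.3 -1. ]
```

View pics/w16o.png

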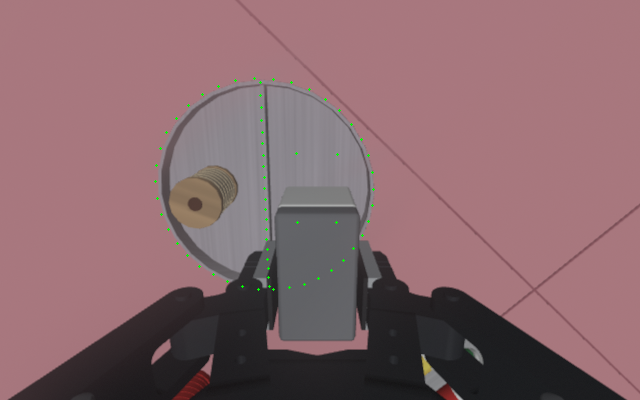

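Request:
jog_arm(
  steps=[
    [0,0,0,0,0,20,28],
    [0,0,0,0,0,40,28],
    [0,0,0,0,0,30,28],
    [0,0,0,0,0,9,28],
    [0,0,0,0,0,2,28],
    [0,0,0,0,0,0,28],
    [0,0,0,0,0,1,28],
    [0,0,0,0,0,0,28],
  ],
)

```text
time_s: 30.0
tcp_pos: [0.5314, 0.3343, 0.0303]
eef_rot: [1.266, 2.874, 0.002]
force: [0.4, -0.5, -1.6]
finger_gap: 0.0332
```

Request:
jog_arm(
  steps=[
    [0,0,0,0,0,1,28],
    [0,0,0,0,0,1,28],
    [0,0,0,0,0,1,28],
    [0,0,0,0,0,0,28],
  ],
)

```text
time_s: 30.5
tcp_pos: [0.5307, 0.3341, 0.0268]
eef_rot: [-1.266, -2.875, 0.0]
force: [-1.9, -1.0, 4.1]
finger_gap: 0.033
```

Request:
jog_arm(
  steps=[
    [0,0,0,0,0,0,42],
    [0,0,0,0,0,0,54],
    [0,0,0,0,0,0,54],
    [0,0,0,0,0,0,54],
    [0,0,0,0,0,-20,54],
    [0,0,0,0,0,-50,54],
    [0,0,0,0,0,-60,54],
    [0,0,0,20,0,-50,54],
    [0,0,0,40,0,0,54],
    [0,0,0,40,0,0,54],
    [0,0,0,0,0,0,54],
    [0,0,0,0,0,0,54],
  ],
)

```text
time_s: 32.0
tcp_pos: [0.4636, 0.4077, 0.2074]
eef_rot: [1.265, 2.874, 0.001]
force: [-0.3, 0.2, -0.2]
finger_gap: 0.0541
```

Run:
```python
from w import *
shot("w17")
a=robot.read_camera("side")[:,:,::-1];b=robot.read_camera("scene")[:,:,::-1]
cv2.imwrite("pics/f1.png",cv2.resize(a[90:360,180:490],(775,600),interpolation=cv2.INTER_CUBIC)[:600])
cv2.imwrite("pics/f2.png",cv2.resize(b[140:300,160:500],(800,376),interpolation=cv2.INTER_CUBIC))
```

```text
tcp [0.4638 0.4074 0.207 ] yaw x_tool 132.45 gap 0.0538 t 32.05 F [0.4 0.1 0.1]
```

View pics/f1.png

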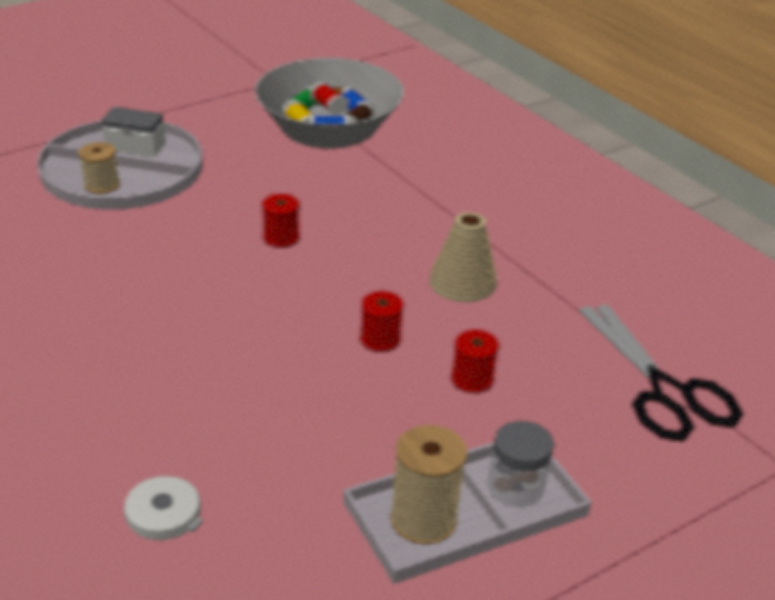

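View pics/f2.png

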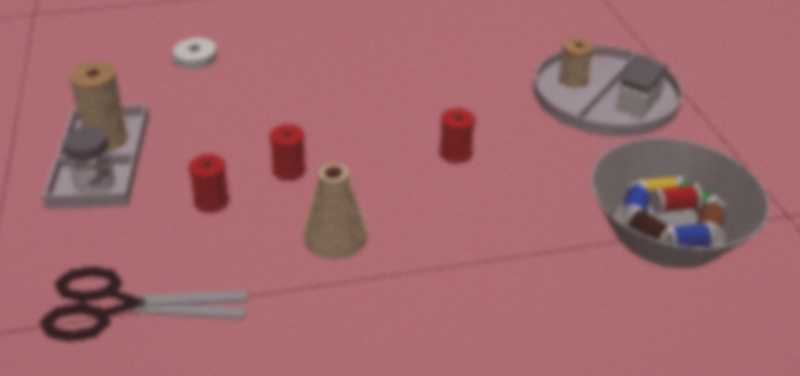

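View pics/w17.png

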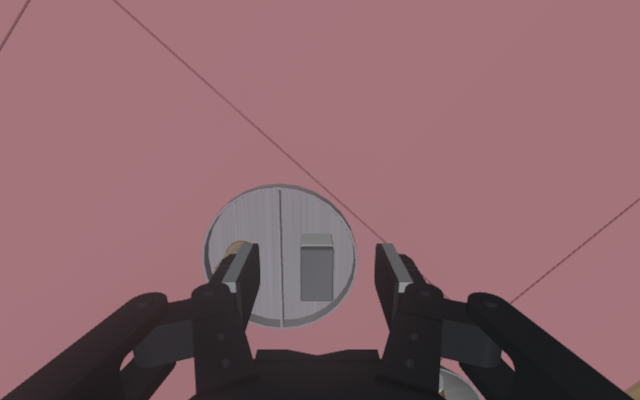

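All four items stand upright in their compartments. In the side crop the spool is at about (428,485), the jar at (520,463), the reel at (100,168) and the box at (133,130). The bystanders have not moved and the gripper is clear.

```bash
python3 -c "
from cell import robot
print(robot.hand_in())"
```

```text
the job is handed in; nothing more can be done
None
```

Both sewing kits are made up and the job is handed in, at about 32 s of the 99 s allowed.

- **Oblong tin:** the tall spool went into the larger compartment first, then the button jar into the smaller one.
- **Round dish:** the beige short reel went into one half, then the pin box into the other, with its long side along the divider.

My last side, scene and wrist pictures showed:
- All four items stand upright inside their compartments, clear of the dividers.
- The thread cone, scissors, bowl and red reels are where they started.
- The gripper is empty, raised and touching nothing.

At each set-down the wrist read 4–8 N, which I took as contact with the compartment floor. The highest wrist reading at the end of any move was about 8 N; I did not check forces during the moves.

Two measurements disagreed and were settled before acting:
- **Pin box turn:** the scene camera alone gave about 20°, while the wrist view gave about 25°. I used 25°, and the next wrist picture matched it.
- **Dish centre:** the readings differed by a few mm, well inside the roughly 20 mm of room on each side.

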